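Stopper the washed condiment jars

TASK

The four washed ceramic jars are dry: close each one with the cork stopper of its own size, plug down and fully home, so that its wooden flange lies flat on the jar's rim. Leave the jars standing where they are, and do not disturb the soup bowl or the yellow tub.

Things in the scene. Friction and masses are not known exactly. Their poses are not given: they have to be found in the camera images.
- jar_small: open round white ceramic jar, empty, loose, standing upright; outer diameter 52, straight mouth of inner diameter 40, height 62 mm; origin at the centre of its underside, z up along its axis
- jar_medium: open round white ceramic jar, empty, loose, standing upright; outer diameter 66, straight mouth of inner diameter 54, height 70 mm; origin at the centre of its underside, z up along its axis
- jar_large: open round white ceramic jar, empty, loose, standing upright; outer diameter 80, straight mouth of inner diameter 68, height 78 mm; origin at the centre of its underside, z up along its axis
- jar_widest: open round white ceramic jar, empty, loose, standing upright; outer diameter 94, straight mouth of inner diameter 82, height 86 mm; origin at the centre of its underside, z up along its axis
- stopper_small_mid (a point): stopper for the small jar (40 mm mouth), loose, upright on its foot, 57 mm tall: tapered cork plug 16 long (diameter 24 at foot, 35 at top), round wooden flange 48 across, 7 thick, round knob 24 across, 34 tall, to grip. Point on its axis half-way up: 28.5 above the foot, 5.5 above the flange's top face, 28.5 below the knob's top; z up. Seated, the flange lies on the jar's rim
- stopper_medium_mid (a point): stopper for the medium jar (54 mm mouth), loose, upright on its foot, 57 mm tall: tapered cork plug 16 long (diameter 38 at foot, 49 at top), round wooden flange 62 across, 7 thick, round knob 24 across, 34 tall, to grip. Point on its axis half-way up: 28.5 above the foot, 5.5 above the flange's top face, 28.5 below the knob's top; z up. Seated, the flange lies on the jar's rim
- stopper_large_mid (a point): stopper for the large jar (68 mm mouth), loose, upright on its foot, 57 mm tall: tapered cork plug 16 long (diameter 52 at foot, 63 at top), round wooden flange 76 across, 7 thick, round knob 24 across, 34 tall, to grip. Point on its axis half-way up: 28.5 above the foot, 5.5 above the flange's top face, 28.5 below the knob's top; z up. Seated, the flange lies on the jar's rim
- stopper_widest_mid (a point): stopper for the widest jar (82 mm mouth), loose, upright on its foot, 57 mm tall: tapered cork plug 16 long (diameter 66 at foot, 77 at top), round wooden flange 90 across, 7 thick, round knob 24 across, 34 tall, to grip. Point on its axis half-way up: 28.5 above the foot, 5.5 above the flange's top face, 28.5 below the knob's top; z up. Seated, the flange lies on the jar's rim
- bowl: bystander: dark red lacquered soup bowl, rim diameter 116, 60 mm tall; origin at the centre of its underside
- tub: bystander: square yellow tub with a white lid, 118 x 118 x 63 mm; origin at the centre of its underside
Mind the look-alikes: they are no part of the job. Leave any pink look-alike of the part that bears stopper_small_mid alone. Leave any blue look-alike of the jar_medium alone.

How it is judged:
At the end, for the whole second after the job is handed in: Every jar carries the stopper of its own size: flange on the rim (height within 3 mm, axes within 6 mm and 0.08 rad), released and at rest; every jar upright (within 0.08 rad) and within 40 mm of where it stood (z of stopper_small_mid in the frame of jar_small between 0.0715 and 0.0775 m and horizontal distance between stopper_small_mid and jar_small below 0.006 m and angle between the z axis of stopper_small_mid and the z axis of jar_small, either way round below 0.08 rad and angle between each of stopper_small_mid, stopper_medium_mid, stopper_large_mid, stopper_widest_mid's own z axis and vertical below 0.1 rad and angle between each of jar_small, jar_medium, jar_large, jar_widest's own z axis and vertical below 0.08 rad and distance of each of jar_small, jar_medium, jar_large, jar_widest from where it was at the start of the episode below 0.04 m and z of stopper_medium_mid in the frame of jar_medium between 0.0795 and 0.0855 m and horizontal distance between stopper_medium_mid and jar_medium below 0.006 m and angle between the z axis of stopper_medium_mid and the z axis of jar_medium, either way round below 0.08 rad and z of stopper_large_mid in the frame of jar_large between 0.0875 and 0.0935 m and horizontal distance between stopper_large_mid and jar_large below 0.006 m and angle between the z axis of stopper_large_mid and the z axis of jar_large, either way round below 0.08 rad and z of stopper_widest_mid in the frame of jar_widest between 0.0955 and 0.1015 m and horizontal distance between stopper_widest_mid and jar_widest below 0.006 m and angle between the z axis of stopper_widest_mid and the z axis of jar_widest, either way round below 0.08 rad); the robot touches nothing.
It fails at once if a jar is tipped over (angle between any of jar_small, jar_medium, jar_large, jar_widest's own z axis and vertical above 0.5 rad).
It fails at once if the bowl is moved by more than 30 mm (distance of bowl from where it was at the start of the episode above 0.03 m).
It fails at once if the tub is moved by more than 30 mm (distance of tub from where it was at the start of the episode above 0.03 m).
It also fails if it takes over 112 s, if anything falls off the work surface, if the arm or the gripper's body presses on something with over 40 N, if the wrist force passes 120 N, or if a joint passes its speed limit or range.

ROBOT

A 7-joint arm with a two-finger parallel gripper is mounted at the origin on the work surface. World frame = base frame: x ahead of the robot, y to its left, z up, the work surface at z = 0. Lengths are in m, angles in rad, forces in N, time in s.
With the tool pointing down it reaches from about 0.4 to 0.85 m from the base axis. Payload 10.4 kg.
Tool frame: the origin (TCP) lies at the very end of the fingers, on their centre line; the grasp point (between the pads) lies 19 mm behind it (r.pinch_z is the distance from the TCP to the grasp point, in m); z points along the fingers, y is the line along which they close (so a half turn about z gives the same grasp; the last joint's range is limited). The gripper opens to 87 mm and grips with 3 to 60 N. Pads are 19 mm wide; open, the fingers measure 117 mm over their backs; the gripper's body (75 mm by 190 mm) begins 51 mm behind the grasp point.
Start: joints at [1.226, 0.332, -0.065, 1.46, 0.022, 1.35, -0.088], TCP at [0.198, -0.593, 0.189] pointing down, gripper open.
Joint ranges: [-2.6, 2.6], [-0.5, 2.12], [-1.47, 1.34], [0.16, 2.42], [-1.27, 4.41], [0.06, 2.06], [-2.6, 2.6]. Speed limits (rad/s): [2.22, 2.22, 2.79, 2.79, 3.14, 3.14, 3.14].

INTERFACE

Orientations are given as a unit quaternion [x, y, z, w].
In Python, from bench import sensors, vision, r gives the robot as it stands.
- The arm moves only by the shell command python3 -m crank 'ROWS' [OPENING] [FORCE]. ROWS is JSON, a list of rows, each a list of 2 entries, a list of its own where there are three numbers: the shift along the tool's x, y, z normalised to -1 to 1, where 1 is 3 cm, then the turn about the tool's z normalised to -1 to 1, where 1 is 8 degrees. A call has 1 to 12 rows; each row shifts and turns the commanded pose from where the row before left it, along the tool's axes as they then stand; what a row does not reach is not made up. A row lasts 1/8 s, in which the tool goes at most 62.5 mm and 10.7 degrees, less where a joint would pass 70% of its speed; a pose out of reach is approached as far as the arm can. A call with a number of a shift or a turn outside -1 to 1 is refused whole. A call with a gripper value outside its range is refused whole. OPENING is the opening, from 0 (shut) to 1 (fully open), set as the call begins (- or left out, the last holds). The fingers move at their own pace and stop on an object; FORCE is the grip in N (left out, the last holds). Time passes only in rows, so rows that do not move let the fingers close. It gives the time, the measured TCP pose, the force, the opening and the grip force at its end, in the units of the state.
- sensors.read_state(): the state, without advancing time (a new reading comes with each control period).
- vision.camera(name): name is "scene" or "top" or "wrist"; returns the picture (400x640x3 uint8, red, green, blue); there is no depth.
- vision.camera_model(name): a dict with "vertical_fov" (degrees; the focal length in pixels is half the picture's height over the tangent of half this angle, whatever the lens; pixels are square), "cx", "cy" (the principal point, pixels), "camera_from_world" (4x4, takes a point from world to camera coordinates); the wrist camera has in their place "hand_eye" (4x4, takes a point from camera to tool coordinates, whose origin is the TCP and whose axes are the flange's). Camera axes: x right, y down, z forward; pixel columns grow to the right and rows downward; lengths in m; the calibration is good to about 2 mm. A picture is of the moment at which its call begins: read the wrist's pose just before it. camera_model takes no time and is no camera call.
- r.close_job(): hands the job in; it is judged then, once.
The state is a dict: "time": time; "joint_positions": joint angles; "joint_vel": joint speeds; "joint_torque": joint torques, N m; "ee_pos": TCP position; "eef_rot": TCP orientation; "ft_force": force on the tool from outside, world axes, zero at the start; "torque": the same for the moment, N m; "width": finger opening in m; "grip_force": force on a finger pad.
Only numpy, scipy, OpenCV 4.12 (cv2) and the standard library are available. Lean on these libraries where they do the work, as an engineer would, in place of code of your own. Each camera call takes 0.05 s, during which the arm holds its last target. There are 200 camera calls.

## Working session

There is one attempt and no reset: what is moved stays moved. The work goes in short steps, Python scripts to look and compute and a shell command to move; the robot and the scene stay as the last step left them, time stands still between calls to the robot, and variables do not carry over. Pictures are saved under pics/ and viewed, at most 14 in all, crops included, and the job is handed in when it is done.

```bash
ls; mkdir -p pics; python3 - <<'E'
from bench import sensors, vision, r
import cv2
s=sensors.read_state();print(s)
for n in("scene","top","wrist"):
    cv2.imwrite(f"pics/{n}0.png",vision.camera(n)[:,:,::-1]);print(n,vision.camera_model(n))
E
```

```text
pics
{'time': 0.0, 'joint_positions': array([ 1.22639095,  0.33285734, -0.0647395 ,  1.46099249,  0.02161243,
        1.3499199 , -0.08848966]), 'joint_vel': array([-0.00084064, -0.0016585 ,  0.00043774, -0.00030853, -0.00012675,
       -0.0013611 ,  0.00062074]), 'joint_torque': array([-2.89592197e-05, -6.23254609e+01,  2.50173389e-02, -3.89903176e+01,
       -6.12600334e-02,  3.98923340e-02,  1.90589103e-04]), 'ee_pos': array([ 0.19753536, -0.59246931,  0.18843874]), 'eef_rot': array([ 9.87076989e-01,  1.60245031e-01, -1.53610957e-04, -7.24238023e-04]), 'ft_force': array([-0.60857118,  0.24997301,  0.28995884]), 'torque': array([ 0.02771701, -0.02109201, -0.03056971]), 'grip_force': 0.0, 'width': 0.08732702287672421}
scene {'vertical_fov': 57.00408952198382, 'cx': 316.32631473347516, 'cy': 193.07217421018566, 'camera_from_world': array([[-0.63505438,  0.77246535,  0.00179236,  0.38502563],
       [ 0.41050014,  0.33944155, -0.84632681, -0.18740423],
       [-0.65436653, -0.53672779, -0.53266098,  1.62647127],
       [ 0.        ,  0.        ,  0.        ,  1.        ]])}
top {'vertical_fov': 57.466237323541144, 'cx': 324.0296638702277, 'cy': 197.32816885340722, 'camera_from_world': array([[ 0.02447474, -0.99961085, -0.01338446, -0.01183984],
       [-0.99295772, -0.02275512, -0.11626333,  0.58927881],
       [ 0.11591352,  0.01613572, -0.99312824,  0.96766851],
       [ 0.        ,  0.        ,  0.        ,  1.        ]])}
wrist {'vertical_fov': 62.480013303750255, 'cx': 322.4008912443333, 'cy': 196.44961863223935, 'hand_eye': array([[ 3.40456427e-04, -9.61075118e-01, -2.76286992e-01,
         7.73053469e-02],
       [ 9.99999891e-01,  4.15257713e-04, -2.12233898e-04,
         3.76596374e-04],
       [ 3.18703024e-04, -2.76286890e-01,  9.61075155e-01,
        -1.94884291e-01],
       [ 0.00000000e+00,  0.00000000e+00,  0.00000000e+00,
         1.00000000e+00]])}
```

View pics/top0.png

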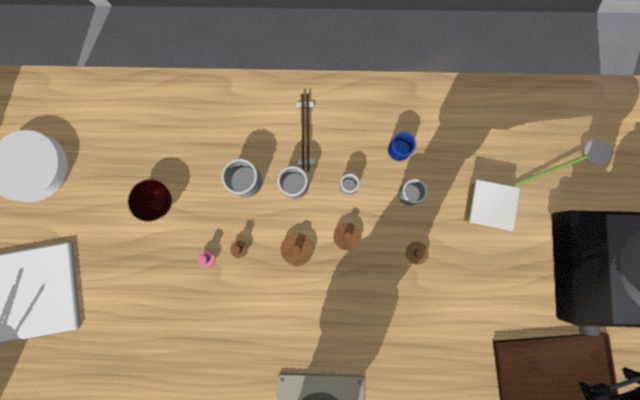

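View pics/scene0.png

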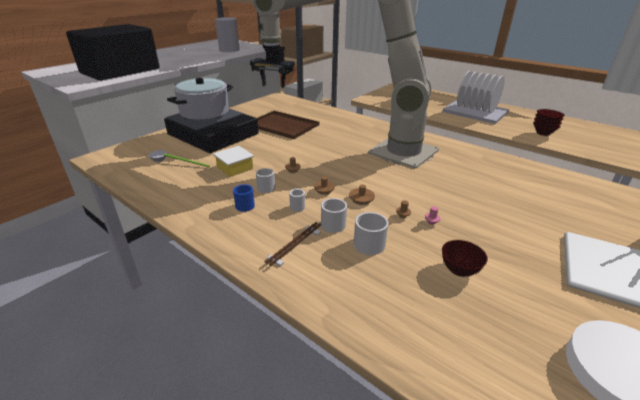

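The top view shows the jars at about widest (240,178), large (292,182), small (349,184) and medium (413,192). The blue look-alike is at (402,147). Brown stoppers are at (239,249), (297,249), (348,235) and (417,253), and the pink look-alike is at (206,259). The bowl is at (150,200) and the tub at (494,205). Next is an enlarged crop to confirm which is which.

```bash
python3 - <<'E'
import cv2
a=cv2.imread("pics/top0.png")
c=cv2.resize(a[130:280,190:440],None,fx=3.2,fy=3.2,interpolation=cv2.INTER_CUBIC)
for i in range(0,250,25): cv2.putText(c,str(190+i),(int(i*3.2),10),0,.35,(0,0,0)); cv2.line(c,(int(i*3.2),12),(int(i*3.2),18),(0,0,0))
for i in range(10,150,10): cv2.putText(c,str(130+i),(0,int(i*3.2)+4),0,.35,(0,0,0))
cv2.imwrite("pics/topc.png",c)
E
```

```text
(no output)
```

View pics/topc.png

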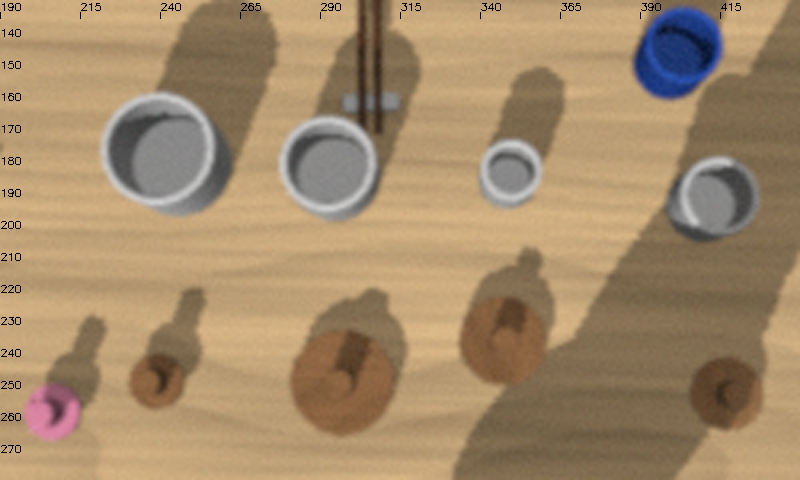

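Choices: the small stopper is brown at (239,249), not the pink one at (206,259). The medium jar is white at (413,192), not the blue one at (402,147). The flange sizes in the crop (about 54, 72, 86 and 103 px) identify small, medium, large and widest.

```bash
cat > h.py <<'E'
import numpy as np
from scipy.spatial.transform import Rotation as R
from bench import sensors, vision
def ray(n,u,v,z,s=None):
    m=vision.camera_model(n); f=200/np.tan(np.radians(m["vertical_fov"]/2))
    d=np.array([(u-m["cx"])/f,(v-m["cy"])/f,1])
    if n=="wrist":
        s=s or sensors.read_state(); T=np.eye(4);T[:3,:3]=R.from_quat(s["eef_rot"]).as_matrix();T[:3,3]=s["ee_pos"]
        W=T@m["hand_eye"]
    else: W=np.linalg.inv(m["camera_from_world"])
    o=W[:3,3]; d=W[:3,:3]@d
    return o+d*(z-o[2])/d[2]
def go(t):
    "tool-frame shift in units of 3 cm to bring the TCP to t"
    s=sensors.read_state()
    return R.from_quat(s["eef_rot"]).inv().apply(np.array(t)-s["ee_pos"])/.03
E
python3 - <<'E'
from h import *
P=dict(j_w=(159,149,.086,94),j_l=(329,164,.078,80),j_s=(511,171,.062,52),j_m=(719,196,.07,66),s_s=(156,381,.021,48),s_w=(343,382,.021,90),s_l=(504,340,.021,76),s_m=(727,394,.021,62),pink=(52,411,.02,48))
for k,(x,y,z,_) in P.items(): print(k,ray("top",190+x/3.2,130+y/3.2,z).round(4))
print(R.from_quat(sensors.read_state()["eef_rot"]).as_matrix().round(3))
# size checks: diameters
print([np.linalg.norm(ray("top",190+(x+a)/3.2,160,z)-ray("top",190+x/3.2,160,z)).round(4) for x,a,z in((104,111,.086),(281,96,.078),(481,61,.062),(680,78,.07),(129,54,.02),(291,103,.02),(461,86,.02),(690,72,.02))])
t=ray("top",190+156/3.2,130+381/3.2,.021);print(go([t[0],t[1],.15]))
t=ray("top",190+727/3.2,130+394/3.2,.021);print(go([t[0],t[1],.15]))
E
```

```text
j_w [0.6332 0.2244 0.086 ]
j_l [0.6252 0.0849 0.078 ]
j_s [ 0.6252 -0.0661  0.062 ]
j_m [ 0.6069 -0.2377  0.07  ]
s_s [0.4426 0.233  0.021 ]
s_w [0.4457 0.0724 0.021 ]
s_l [ 0.4848 -0.0647  0.021 ]
s_m [ 0.4437 -0.2552  0.021 ]
pink [0.4149 0.3214 0.02  ]
[[ 0.949  0.316 -0.   ]
 [ 0.316 -0.949  0.001]
 [-0.    -0.001 -1.   ]]
[np.float64(0.092), np.float64(0.0799), np.float64(0.0514), np.float64(0.0649), np.float64(0.0479), np.float64(0.091), np.float64(0.0757), np.float64(0.063)]
[ 16.45199627 -23.5240587    1.31265826]
[11.34114684 -8.07306118  1.29658948]
```

Sizes and positions all check out. I'll start with the medium stopper: turn the tool to the world axes while approaching.

```bash
python3 -m crank '[[[0,0,0],0.77],[[0,0,0],0.77],[[0,0,0],0.77],[[0.85,-1,0],0],[[0.85,-1,0],0],[[0.85,-1,0],0],[[0.85,-1,0],0],[[0.85,-1,0],0],[[0.85,-1,0],0],[[0.85,-1,0],0],[[0.85,-1,0],0],[[0.85,-1,0],0]]' 0.6 15; python3 -m crank '[[[0.5,-1,0.3],0],[[0,-1,0.3],0],[[0,0,0],0],[[0,0,0],0]]'
python3 - <<'E'
from h import *
import cv2
s=sensors.read_state();cv2.imwrite("pics/w1.png",vision.camera("wrist")[:,:,::-1]);print(R.from_quat(s["eef_rot"]).as_matrix().round(3),s["width"],s["time"]);np.save("w1.npy",np.r_[s["ee_pos"],s["eef_rot"]])
print(go([.4437,-.2552,.15]))
E
```

```text
time: 1.65
ee_pos: [0.428, -0.322, 0.1891]
eef_rot: [1.0, -0.0, -0.0, 0.0]
ft_force: [-0.1, 0.3, -0.3]
width: 0.0523
grip_force: 0.0
time: 2.15
ee_pos: [0.4422, -0.2639, 0.1714]
eef_rot: [1.0, -0.001, 0.0, 0.0]
ft_force: [0.5, -0.4, 0.6]
width: 0.0521
grip_force: 0.0
[[ 1.    -0.001  0.   ]
 [-0.001 -1.    -0.001]
 [ 0.     0.001 -1.   ]] 0.05213641798135845 2.15
[ 0.04838574 -0.29827369  0.71445364]
```

View pics/w1.png

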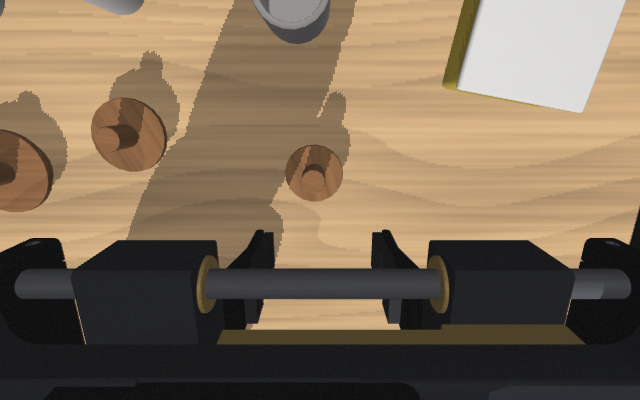

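The wrist view shows the medium stopper: knob top centre at (314,180), flange centre (314,173). The fingertips are at (255,250) and (385,250).

```bash
python3 - <<'E'
from h import *
print(ray("wrist",314,180,.057),ray("wrist",314.5,173,.020))
# large: flange (129,134) r, knob top (108,138)
print(ray("wrist",128.5,134,.020),ray("wrist",108,138,.057))
E
```

```text
[ 0.44711911 -0.25590401  0.057     ] [ 0.44614619 -0.25553205  0.02      ]
[ 0.48768085 -0.06310747  0.02      ] [ 0.48745107 -0.06493669  0.057     ]
```

```bash
python3 -m crank '[[[0.13,-0.28,0.6],0],[[0,0,0.9],0],[[0,0,0.9],0],[[0,0,0.9],0],[[0,0,0.8],0],[[0,0,0.5],0],[[0,0,0.15],0],[[0,0,0],0],[[0,0,0],0]]'; python3 -m crank '[[[0,0,0],0],[[0,0,0],0],[[0,0,0],0],[[0,0,0],0],[[0,0,-0.5],0],[[0,0,-1],0],[[0,0,-1],0],[[0,0,-1],0],[[0,0,-0.8],0],[[0,0,0],0]]' 0 25
python3 - <<'E'
from h import *
import cv2
s=sensors.read_state();cv2.imwrite("pics/w2.png",vision.camera("wrist")[:,:,::-1]);print(R.from_quat(s["eef_rot"]).as_matrix().round(3),s["width"],s["time"])
print(go([.6069,-.2377,.165]))
E
```

```text
time: 3.32
ee_pos: [0.447, -0.255, 0.0296]
eef_rot: [1.0, -0.0, 0.001, 0.0]
ft_force: [-0.5, 0.5, -0.7]
width: 0.0521
grip_force: 0.0
time: 4.58
ee_pos: [0.4476, -0.2553, 0.1606]
eef_rot: [1.0, -0.0, 0.002, 0.001]
ft_force: [-0.3, -0.4, -0.3]
width: 0.0004
grip_force: 0.0
[[ 1.    -0.001  0.004]
 [-0.001 -1.    -0.002]
 [ 0.004  0.002 -1.   ]] 0.000432139831156297 4.575
[ 5.33506681 -0.57727914 -0.18868999]
```

View pics/w2.png

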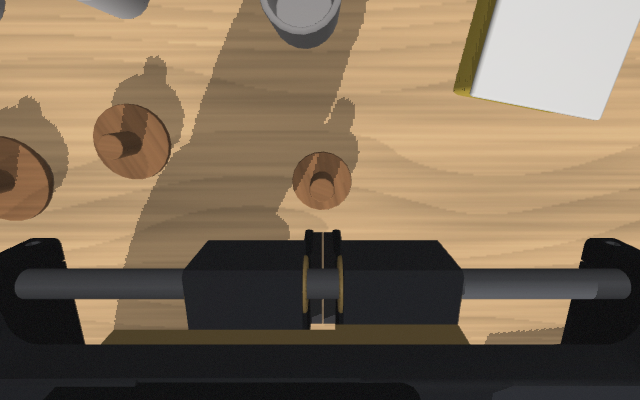

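The fingers closed on nothing: width is 0, and the stopper still stands, with its knob at (322,186). Either the lift came before they had closed, or they missed. I'll re-measure, then go down again and close with more wait.

```bash
python3 - <<'E'
from h import *
s=sensors.read_state()
print(ray("wrist",321.5,187,.057),ray("wrist",322,181,.020))
print("jar m rim bottom edge",ray("wrist",300,33,.07))
E
python3 -m crank '[[[0,0,0],0],[[0,0,0.9],0],[[0,0,0.9],0],[[0,0,0.9],0],[[0,0,0.9],0],[[0,0,0.7],0],[[0,0,0.15],0],[[0,0,0],0]]' 0.6; python3 -m crank '[[[0,0,0],0],[[0,0,0],0],[[0,0,0],0],[[0,0,0],0]]' 0 25;python3 -m crank '[[[0,0,0],0],[[0,0,0],0],[[0,0,0],0],[[0,0,0],0]]' 0 25
```

```text
[ 0.4481256  -0.25400491  0.057     ] [ 0.44513331 -0.25445939  0.02      ]
jar m rim bottom edge [ 0.57613002 -0.23728898  0.07      ]
time: 5.62
ee_pos: [0.4462, -0.2546, 0.0243]
eef_rot: [1.0, -0.0, -0.0, -0.0]
ft_force: [0.1, -0.4, -0.5]
width: 0.0518
grip_force: 0.0
time: 6.12
ee_pos: [0.4464, -0.2548, 0.0244]
eef_rot: [1.0, -0.0, 0.0, 0.0]
ft_force: [-0.2, 0.6, 0.2]
width: 0.0201
grip_force: 0.0
time: 6.62
ee_pos: [0.4464, -0.2547, 0.0243]
eef_rot: [1.0, -0.0, 0.0, 0.0]
ft_force: [0.4, -0.2, -0.3]
width: 0.0004
grip_force: 0.0
```

```bash
python3 - <<'E'
from h import *
import cv2
w=vision.camera("wrist")[:,:,::-1];sc=vision.camera("scene")[:,:,::-1]
m=vision.camera_model("scene")
a=w[150:350,170:470];b=sc[105:205,220:370]
cv2.imwrite("pics/c3.png",np.vstack([cv2.resize(a,None,fx=1.5,fy=1.5),cv2.resize(b,(450,300),interpolation=cv2.INTER_CUBIC)]))
E
```

```text
(no output)
```

View pics/c3.png

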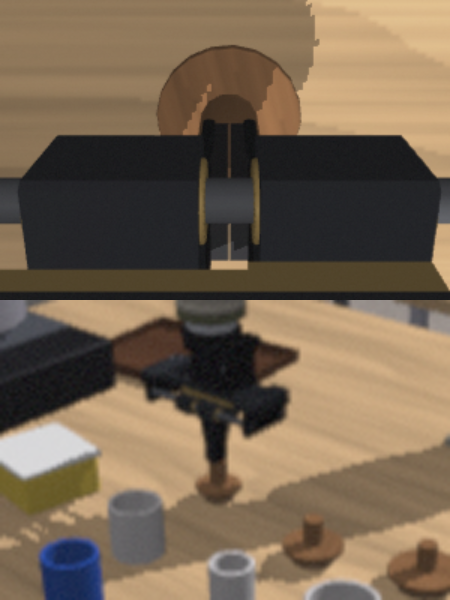

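Only the tips overlap the knob top, at crop (229,120), and nothing was touched. The fingers' 52 mm gap spans about 99 px in the wrist view, which puts the real tips at 0.173 m depth instead of 0.209. They are therefore about 35 mm shorter than the reported TCP and closed just above the knob. I'll open, go lower in watched steps, and close.

```bash
python3 -m crank '[[[0,0,0],0],[[0,0,0],0],[[0,0,0],0],[[0,0,0.3],0],[[0,0,0.2],0],[[0,0,0],0],[[0,0,0],0]]' 0.6; python3 -m crank '[[[0,0,0.15],0],[[0,0,0.15],0],[[0,0,0],0],[[0,0,0],0]]'; python3 -m crank '[[[0,0,0],0],[[0,0,0],0],[[0,0,0],0],[[0,0,0],0],[[0,0,0],0]]' 0 25
```

```text
time: 7.6
ee_pos: [0.4464, -0.2547, 0.0092]
eef_rot: [1.0, -0.0, 0.0, -0.0]
ft_force: [0.5, 0.2, 0.2]
width: 0.0512
grip_force: 0.0
time: 8.1
ee_pos: [0.4464, -0.2547, 0.0003]
eef_rot: [1.0, -0.0, 0.0, 0.0]
ft_force: [0.9, 0.4, 0.1]
width: 0.0522
grip_force: 0.0
time: 8.72
ee_pos: [0.4464, -0.2548, 0.0003]
eef_rot: [1.0, -0.0, 0.0, 0.0]
ft_force: [-0.7, 0.5, 0.6]
width: 0.0234
grip_force: 25.0
```

The grip is good: 23.4 mm at 25 N. The true tip offset is confirmed, and a reported z of 0.000 means the held stopper's foot is at 0. I'll lift and look at the medium jar on the way.

```bash
python3 -m crank '[[[0,0,-0.4],0],[[0,0,-0.9],0],[[0,0,-1],0],[[0,0,-1],0],[[0.5,-0.2,-0.7],0],[[0.9,-0.2,0],0],[[0.8,-0.1,0],0],[[0,0,0],0],[[0,0,0],0]]'
python3 - <<'E'
from h import *
import cv2
s=sensors.read_state();w=vision.camera("wrist")[:,:,::-1];cv2.imwrite("pics/w4.png",w);print(R.from_quat(s["eef_rot"]).as_matrix().round(3),s["width"],s["time"])
print(go([.6069,-.2377,.1]))
E
```

```text
time: 9.85
ee_pos: [0.5117, -0.24, 0.1205]
eef_rot: [1.0, -0.001, -0.0, 0.0]
ft_force: [-0.6, 0.1, -1.3]
width: 0.023
grip_force: 25.0
[[ 1.    -0.001 -0.   ]
 [-0.001 -1.    -0.   ]
 [-0.     0.    -1.   ]] 0.02297404140324957 9.85
[ 3.17733779 -0.08620627  0.68117899]
```

View pics/w4.png

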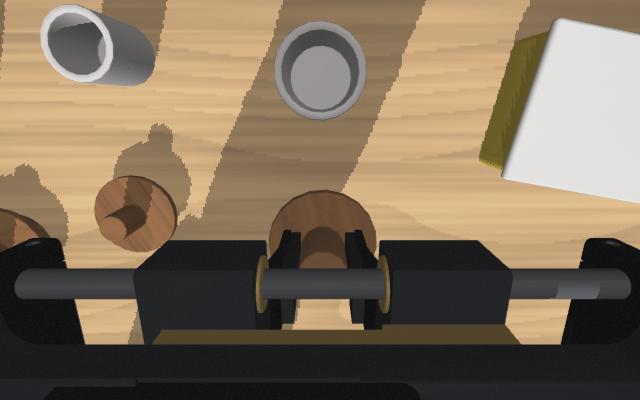

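The picture shows the medium jar's rim centred at about (320.5,67). The held flange is centred at about (323,242), the small jar's rim is at (77,43) and the blue cup is out of view.

```bash
python3 - <<'E'
from h import *
s=sensors.read_state()
print("rim",ray("wrist",320.5,67,.07),"near edge",ray("wrist",320.5,113,.07),"far",ray("wrist",320.5,21,.07))
print("flange",ray("wrist",323,242,.1415), "front edge",ray("wrist",323,190,.1405))
print("jar s",ray("wrist",77,43,.062))
E
```

```text
rim [ 0.61205965 -0.23875555  0.07      ] near edge [ 0.58102219 -0.23867395  0.07      ] far [ 0.64093428 -0.23883147  0.07      ]
flange [ 0.51185714 -0.24031717  0.1415    ] front edge [ 0.54233564 -0.24033508  0.1405    ]
jar s [ 0.62880896 -0.06707665  0.062     ]
```

```bash
python3 -m crank '[[[0.7,-0.05,0],0],[[1,0,0],0],[[1,0,0],0],[[0.54,0,0],0],[[0,0,0.6],0],[[0,0,0.5],0],[[0,0,0.3],0],[[0,0,0.3],0],[[0,0,0],0]]'; python3 -m crank '[[[0,0,0.2],0],[[0,0,0.2],0],[[0,0,0.1],0],[[0,0,0],0],[[0,0,0],0]]'
```

```text
time: 11.02
ee_pos: [0.609, -0.2383, 0.0686]
eef_rot: [1.0, -0.0, -0.001, -0.0]
ft_force: [-0.1, 0.3, -1.0]
width: 0.0235
grip_force: 25.0
time: 11.65
ee_pos: [0.6098, -0.2383, 0.0544]
eef_rot: [1.0, -0.0, 0.0, 0.0]
ft_force: [0.4, 0.5, 0.2]
width: 0.0234
grip_force: 25.0
```

```bash
python3 -m crank '[[[0,0,0.04],0],[[0,0,0],0],[[0,0,0],0],[[0,0,0],0],[[0,0,-0.5],0],[[0,0,-1],0],[[0,0,-1],0],[[0,0,-0.6],0],[[-0.7,-0.8,0],0],[[-1,-1,0],0],[[-1,-1,0],0],[[-0.7,-1,0],0]]' 0.6;  python3 -m crank '[[[-0.6,-1,0],0],[[0,-0.6,0],0],[[0,0,0],0],[[0,0,0],0]]'
python3 - <<'E'
from h import *
import cv2
s=sensors.read_state();w=vision.camera("wrist")[:,:,::-1];t=vision.camera("top")[:,:,::-1]
sc=vision.camera("scene")[:,:,::-1]
cv2.imwrite("pics/w5.png",np.vstack([w,np.hstack([cv2.resize(t[150:250,360:460],(200,200)),cv2.resize(sc[150:250,230:330],(200,200)),np.zeros((200,240,3),np.uint8)])]));print(R.from_quat(s["eef_rot"]).as_matrix().round(3),s["width"],s["time"])
E
```

```text
time: 13.15
ee_pos: [0.5064, -0.1235, 0.1464]
eef_rot: [1.0, -0.001, 0.0, 0.0]
ft_force: [0.3, 0.7, -0.2]
width: 0.0521
grip_force: 0.0
time: 13.65
ee_pos: [0.4902, -0.0773, 0.146]
eef_rot: [1.0, -0.001, 0.0, 0.0]
ft_force: [0.8, 0.4, -0.2]
width: 0.052
grip_force: 0.0
[[ 1.    -0.002  0.   ]
 [-0.002 -1.    -0.   ]
 [ 0.     0.    -1.   ]] 0.05204674345378636 13.65
```

View pics/w5.png

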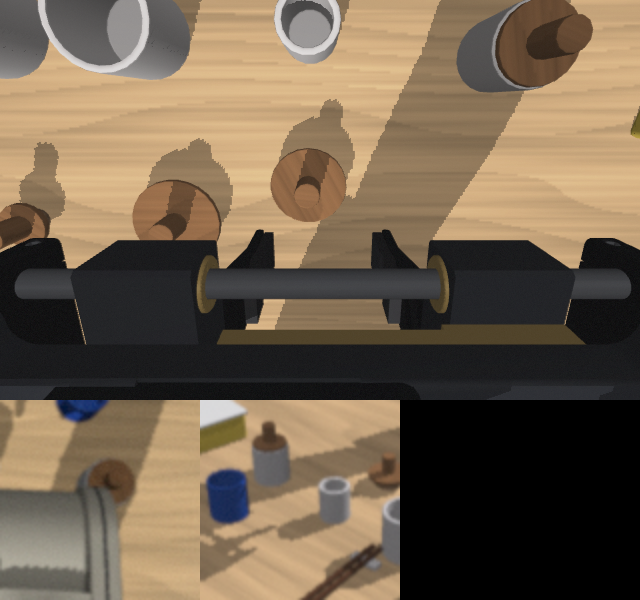

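The medium stopper is seated: flange on the rim at (541,40), knob upright. The large stopper's flange is at (309,185) and its knob top at (308,194).

```bash
python3 - <<'E'
from h import *
k=ray("wrist",308,194,.057);f=ray("wrist",309,185,.021)
print(k,f,go([(k[0]+f[0])/2,(k[1]+f[1])/2,-.006]))
f=ray("wrist",176.5,225,.021);k=ray("wrist",160,237,.057);print("widest",f,k)
E
```

```text
[ 0.48785437 -0.06413475  0.057     ] [ 0.48711179 -0.06359684  0.021     ] [-0.07721121 -0.44421305  5.06011404]
widest [0.44469991 0.07408798 0.021     ] [0.44664032 0.07384109 0.057     ]
```

```bash
python3 -m crank '[[[-0.08,-0.44,0.5],0],[[0,0,1],0],[[0,0,1],0],[[0,0,1],0],[[0,0,0.9],0],[[0,0,0.4],0],[[0,0,0.2],0],[[0,0,0],0]]'; python3 -m crank '[[[0,0,0],0],[[0,0,0],0],[[0,0,0],0],[[0,0,0],0],[[0,0,0],0],[[0,0,-0.5],0],[[0,0,-1],0],[[0,0,-1],0],[[0.1,-0.2,-1],0],[[0.3,-0.8,-0.8],0]]' 0 25;  python3 -m crank '[[[0.3,-1,0],0],[[0.4,-1,0],0],[[0.3,-1,0],0],[[0,-0.9,0],0],[[0,0,0],0],[[0,0,0],0]]'
python3 - <<'E'
from h import *
import cv2
s=sensors.read_state();w=vision.camera("wrist")[:,:,::-1]
cv2.imwrite("pics/w6.png",w);print(R.from_quat(s["eef_rot"]).as_matrix().round(3),s["width"],s["time"])
E
```

```text
time: 14.8
ee_pos: [0.4875, -0.0629, -0.0038]
eef_rot: [1.0, -0.0, 0.0, -0.0]
ft_force: [1.0, 0.5, 0.2]
width: 0.052
grip_force: 0.0
time: 16.05
ee_pos: [0.4995, -0.034, 0.1273]
eef_rot: [1.0, -0.002, 0.001, 0.0]
ft_force: [0.9, 0.1, -1.2]
width: 0.0232
grip_force: 25.0
time: 16.8
ee_pos: [0.5295, 0.0831, 0.1255]
eef_rot: [1.0, -0.001, 0.0, 0.0]
ft_force: [0.4, 0.1, -0.4]
width: 0.0235
grip_force: 25.0
[[ 1.    -0.001  0.   ]
 [-0.001 -1.    -0.001]
 [ 0.     0.001 -1.   ]] 0.023545050529676627 16.8
```

View pics/w6.png

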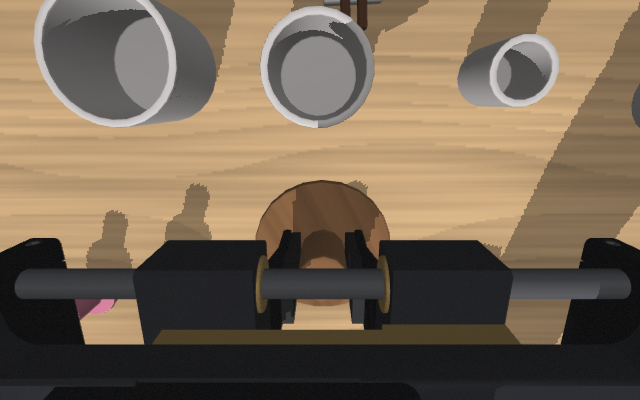

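The large jar's rim is centred at (317.5,67), and the held flange at (322.5,~245).

```bash
python3 - <<'E'
from h import *
c=ray("wrist",317.5,67,.078);a=ray("wrist",317.5,6,.078);b=ray("wrist",317.5,128,.078)
print(c,(a+b)/2,a-b,go([(a+b)[0]/2,c[1],.058]))
print("fl front",ray("wrist",322.5,181,.1485))
print("small",ray("wrist",524.5,70,.062))
E
```

```text
[0.62972142 0.08609498 0.078     ] [0.62784555 0.08610575 0.078     ] [ 7.85598019e-02 -4.50979930e-04  2.77555756e-17] [ 3.2775722  -0.12008726  2.24788475]
fl front [0.56601922 0.08280708 0.1485    ]
small [ 0.62893361 -0.06570107  0.062     ]
```

```bash
python3 -m crank '[[[0.7,-0.1,0],0],[[1,0,0],0],[[1,0,0],0],[[0.57,0,0],0],[[0,0,0.6],0],[[0,0,0.5],0],[[0,0,0.3],0],[[0,0,0.3],0],[[0,0,0],0]]'; python3 -m crank '[[[0,0,0.25],0],[[0,0,0.2],0],[[0,0,0.1],0],[[0,0,0],0],[[0,0,0],0]]'
```

```text
time: 17.98
ee_pos: [0.627, 0.0867, 0.0734]
eef_rot: [1.0, -0.0, -0.0, 0.0]
ft_force: [0.6, -0.7, -0.2]
width: 0.0234
grip_force: 25.0
time: 18.6
ee_pos: [0.6277, 0.0869, 0.0583]
eef_rot: [1.0, -0.0, 0.0, 0.0]
ft_force: [-2.7, 0.7, 4.6]
width: 0.0233
grip_force: 25.0
```

```bash
python3 -m crank '[[[0,0,0],0],[[0,0,0],0],[[0,0,0],0],[[0,0,0],0],[[0,0,-0.5],0],[[0,0,-1],0],[[0,0,-1],0],[[-0.4,0,-0.5],0],[[-1,0.1,0],0],[[-1,0.1,0],0],[[-1,0.1,0],0],[[-1,0.1,0],0]]' 0.6;  python3 -m crank '[[[-1,0,0],0],[[-0.6,0,0],0],[[0,0,0],0],[[0,0,0],0]]'
python3 - <<'E'
from h import *
import cv2
s=sensors.read_state();w=vision.camera("wrist")[:,:,::-1]
cv2.imwrite("pics/w7.png",w);print(R.from_quat(s["eef_rot"]).as_matrix().round(3),s["width"],s["time"])
E
```

```text
time: 20.1
ee_pos: [0.4936, 0.0748, 0.1474]
eef_rot: [1.0, -0.0, -0.0, 0.0]
ft_force: [-0.5, 0.6, 0.4]
width: 0.052
grip_force: 0.0
time: 20.6
ee_pos: [0.4478, 0.0748, 0.1477]
eef_rot: [1.0, -0.001, 0.0, 0.0]
ft_force: [-0.5, -0.6, 0.1]
width: 0.052
grip_force: 0.0
[[ 1.    -0.001  0.001]
 [-0.001 -1.    -0.   ]
 [ 0.001  0.    -1.   ]] 0.05196510859634385 20.6
```

View pics/w7.png

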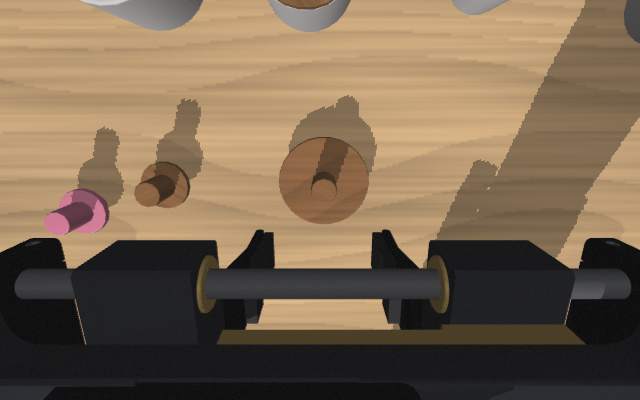

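The widest stopper's flange is at (324,180) with its knob top at (323,190). The small one's flange is at (164,185) with its knob top at (148,194), and pink is at (80,210). The large stopper sits on its jar at the top edge of the picture.

```bash
python3 - <<'E'
from h import *
k=ray("wrist",323,190,.057);f=ray("wrist",324,180,.021)
print(k,f,go([(k[0]+f[0])/2,(k[1]+f[1])/2,-.004]))
f=ray("wrist",164,185,.021);k=ray("wrist",148,194,.057);print("small",f,k)
E
```

```text
[0.44917888 0.07459584 0.057     ] [0.44994037 0.07354435 0.021     ] [0.05436965 0.02873076 5.0521119 ]
small [0.44487014 0.23426802 0.021     ] [0.44553662 0.23192962 0.057     ]
```

```bash
python3 -m crank '[[[0.05,0.03,0.5],0],[[0,0,1],0],[[0,0,1],0],[[0,0,1],0],[[0,0,0.9],0],[[0,0,0.4],0],[[0,0,0.23],0],[[0,0,0],0]]'; python3 -m crank '[[[0,0,0],0],[[0,0,0],0],[[0,0,0],0],[[0,0,0],0],[[0,0,0],0],[[0,0,-0.5],0],[[0,0,-1],0],[[0,0,-1],0],[[0.1,-0.2,-1],0],[[0.5,-0.8,-0.9],0]]' 0 30;  python3 -m crank '[[[0.6,-1,-0.1],0],[[0.6,-1,0],0],[[0.6,-1,0],0],[[0.3,-0.9,0],0],[[0,0,0],0],[[0,0,0],0]]'
python3 - <<'E'
from h import *
import cv2
s=sensors.read_state();w=vision.camera("wrist")[:,:,::-1]
cv2.imwrite("pics/w8.png",w);print(R.from_quat(s["eef_rot"]).as_matrix().round(3),s["width"],s["time"])
E
```

```text
time: 21.65
ee_pos: [0.4492, 0.0742, -0.0033]
eef_rot: [1.0, -0.0, 0.0, -0.0]
ft_force: [1.0, -0.6, 0.7]
width: 0.0525
grip_force: 0.0
time: 22.9
ee_pos: [0.467, 0.1033, 0.1307]
eef_rot: [1.0, -0.001, 0.001, 0.001]
ft_force: [0.4, 1.0, -0.7]
width: 0.0235
grip_force: 30.0
time: 23.65
ee_pos: [0.53, 0.2203, 0.132]
eef_rot: [1.0, -0.0, -0.0, 0.0]
ft_force: [0.7, -0.5, -0.8]
width: 0.0231
grip_force: 30.0
[[ 1.    -0.001 -0.   ]
 [-0.001 -1.    -0.001]
 [-0.     0.001 -1.   ]] 0.02311642512378273 23.65
```

View pics/w8.png

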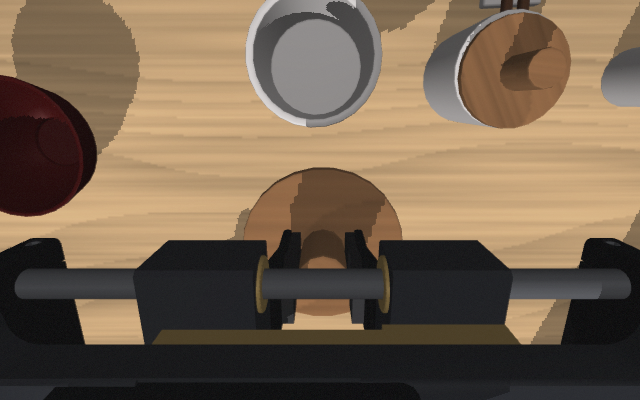

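The widest jar's rim has centre column 314 and its near edge at row 127. The held flange is centred at 323, front edge at row 168. The large stopper is flat on its jar at (515,68).

```bash
python3 - <<'E'
from h import *
b=ray("wrist",314,127,.086);y=ray("wrist",314,55,.086)
print(b[0]+.047,y,go([b[0]+.047,y[1],.0667]))
print("fl",ray("wrist",323,168,.155)[0]-.045)
E
```

```text
0.6369358109053062 [0.63772879 0.22559846 0.086     ] [ 3.56216779 -0.19747056  2.17536288]
fl 0.5286394949551512
```

```bash
python3 -m crank '[[[0.7,-0.1,0],0],[[1,-0.1,0],0],[[1,0,0],0],[[0.85,0,0],0],[[0,0,0.6],0],[[0,0,0.5],0],[[0,0,0.3],0],[[0,0,0.25],0],[[0,0,0],0]]'; python3 -m crank '[[[0,0,0.25],0],[[0,0,0.2],0],[[0,0,0.1],0],[[0,0,0],0],[[0,0,0],0]]'
```

```text
time: 24.82
ee_pos: [0.6362, 0.2268, 0.0817]
eef_rot: [1.0, -0.0, -0.0, 0.0]
ft_force: [0.5, -0.5, -0.5]
width: 0.0232
grip_force: 30.0
time: 25.45
ee_pos: [0.6366, 0.2269, 0.0669]
eef_rot: [1.0, -0.0, 0.0, 0.0]
ft_force: [-6.2, -2.1, 10.0]
width: 0.0233
grip_force: 30.0
```

```bash
python3 -m crank '[[[0,0,0],0],[[0,0,0],0],[[0,0,0],0],[[0,0,0],0],[[0,0,-0.5],0],[[0,0,-1],0],[[0,0,-1],0],[[-0.4,0,-0.2],0],[[-1,-0.1,0],0],[[-1,-0.1,0],0],[[-1,0,0],0],[[-1,0,0],0]]' 0.6;  python3 -m crank '[[[-1,0,0],0],[[-0.9,0,0],0],[[0,0,0],0],[[0,0,0],0]]'
python3 - <<'E'
from h import *
import cv2
s=sensors.read_state();w=vision.camera("wrist")[:,:,::-1]
cv2.imwrite("pics/w9.png",w);print(R.from_quat(s["eef_rot"]).as_matrix().round(3),s["width"],s["time"])
E
```

```text
time: 26.95
ee_pos: [0.5028, 0.2329, 0.1463]
eef_rot: [1.0, -0.0, -0.0, 0.0]
ft_force: [-1.0, 0.2, 0.3]
width: 0.052
grip_force: 0.0
time: 27.45
ee_pos: [0.448, 0.2327, 0.1466]
eef_rot: [1.0, -0.001, 0.0, 0.0]
ft_force: [0.6, 0.6, -0.4]
width: 0.0522
grip_force: 0.0
[[ 1.    -0.001  0.001]
 [-0.001 -1.    -0.   ]
 [ 0.001  0.    -1.   ]] 0.0522219156983069 27.45
```

View pics/w9.png

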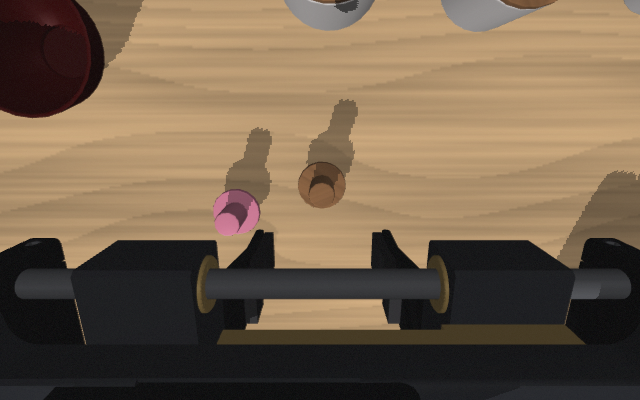

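The small stopper's flange is at (322,185) and its knob top at (321.5,192). Pink, at (236,213), is clear of the fingers.

```bash
python3 - <<'E'
from h import *
k=ray("wrist",321.5,192,.057);f=ray("wrist",322,185,.021)
print(k,f,go([(k[0]+f[0])/2,(k[1]+f[1])/2,-.004]))
E
```

```text
[0.44786267 0.23374927 0.057     ] [0.44530757 0.23335455 0.021     ] [-0.0538478  -0.02716951  5.01915852]
```

```bash
python3 -m crank '[[[-0.05,-0.03,0.5],0],[[0,0,1],0],[[0,0,1],0],[[0,0,1],0],[[0,0,0.9],0],[[0,0,0.4],0],[[0,0,0.2],0],[[0,0,0],0]]'; python3 -m crank '[[[0,0,0],0],[[0,0,0],0],[[0,0,0],0],[[0,0,0],0],[[0,0,0],0],[[0,0,-0.5],0],[[0,0,-1],0],[[0,0,-1],0],[[0,0.2,-1],0],[[0.1,0.8,-0.9],0]]' 0 25;  python3 -m crank '[[[0.3,1,0],0],[[0.3,1,0],0],[[0.3,1,0],0],[[0.3,1,0],0],[[0.3,1,0],0],[[0.3,1,0],0],[[0.3,1,0],0],[[0.3,1,0],0],[[0.3,1,0],0],[[0,0,0],0],[[0,0,0],0]]'
python3 - <<'E'
from h import *
import cv2
s=sensors.read_state();w=vision.camera("wrist")[:,:,::-1]
cv2.imwrite("pics/w10.png",w);print(R.from_quat(s["eef_rot"]).as_matrix().round(3),s["width"],s["time"])
E
```

```text
time: 28.5
ee_pos: [0.4463, 0.2341, -0.0033]
eef_rot: [1.0, -0.0, 0.0, -0.0]
ft_force: [-0.1, 0.3, 0.1]
width: 0.0523
grip_force: 0.0
time: 29.75
ee_pos: [0.4487, 0.2052, 0.1307]
eef_rot: [1.0, 0.001, 0.0, -0.001]
ft_force: [0.7, -1.1, -1.1]
width: 0.0235
grip_force: 25.0
time: 31.12
ee_pos: [0.5298, -0.0651, 0.1292]
eef_rot: [1.0, 0.0, 0.0, -0.0]
ft_force: [-0.4, 0.6, -0.8]
width: 0.0234
grip_force: 25.0
[[ 1.     0.     0.   ]
 [ 0.    -1.     0.001]
 [ 0.    -0.001 -1.   ]] 0.023373499681223434 31.125
```

View pics/w10.png

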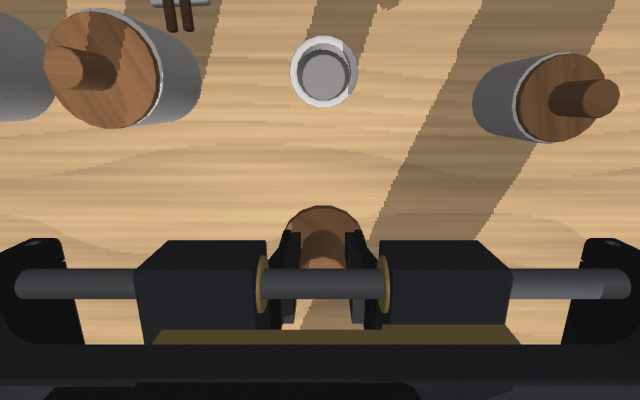

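The small jar's rim is centred at (324,71), and the held flange at column 323, front edge at row 206.

```bash
python3 - <<'E'
from h import *
a=ray("wrist",324,36,.062);b=ray("wrist",324,106,.062);c=(a+b)/2
print(c,a-b,go([c[0],c[1],.0427]))
print("fl",ray("wrist",323,206,.1525)[0]-.024)
E
```

```text
[ 0.62845521 -0.06567771  0.062     ] [0.04897768 0.00011851 0.        ] [3.28682112 0.03253723 2.88222731]
fl 0.5284000584756022
```

```bash
python3 -m crank '[[[0.7,0.03,0],0],[[1,0,0],0],[[1,0,0],0],[[0.58,0,0],0],[[0,0,0.8],0],[[0,0,0.8],0],[[0,0,0.5],0],[[0,0,0.2],0],[[0,0,0],0]]'; python3 -m crank '[[[0,0,0.25],0],[[0,0,0.22],0],[[0,0,0.1],0],[[0,0,0],0],[[0,0,0],0]]'
```

```text
time: 32.3
ee_pos: [0.6284, -0.0668, 0.06]
eef_rot: [1.0, -0.0, 0.0, 0.0]
ft_force: [0.3, -0.4, -0.6]
width: 0.0236
grip_force: 25.0
time: 32.92
ee_pos: [0.6286, -0.067, 0.0429]
eef_rot: [1.0, -0.0, 0.0, 0.0]
ft_force: [-0.1, -1.1, 2.8]
width: 0.0234
grip_force: 25.0
```

Contact at the expected height. I'll release, retreat, and check all four.

```bash
python3 -m crank '[[[0,0,0],0],[[0,0,0],0],[[0,0,0],0],[[0,0,0],0],[[0,0,-0.5],0],[[0,0,-1],0],[[0,0,-1],0],[[0,0,-1],0],[[-0.6,0,-0.5],0],[[-1,0,0],0],[[-1,0,0],0],[[-1,0,0],0]]' 0.6;  python3 -m crank '[[[-1,0,0],0],[[-0.5,0,0],0],[[0,0,-0.5],0],[[0,0,0],0],[[0,0,0],0]]'
python3 - <<'E'
from h import *
import cv2
w=vision.camera("wrist")[:,:,::-1];sc=vision.camera("scene")[:,:,::-1];t=vision.camera("top")[:,:,::-1]
cv2.imwrite("pics/f.png",np.vstack([cv2.resize(sc[140:280,225:495],None,fx=2.9,fy=2.9,interpolation=cv2.INTER_CUBIC)[:,:780],cv2.resize(t[135:215,185:500],(780,190))]))
E
```

```text
time: 34.42
ee_pos: [0.5196, -0.0668, 0.1637]
eef_rot: [1.0, -0.0, 0.001, 0.0]
ft_force: [0.4, 0.7, 0.6]
width: 0.0524
grip_force: 0.0
time: 35.05
ee_pos: [0.476, -0.0668, 0.1777]
eef_rot: [1.0, -0.0, 0.0, -0.0]
ft_force: [0.9, 0.4, -1.6]
width: 0.0522
grip_force: 0.0
```

View pics/f.png

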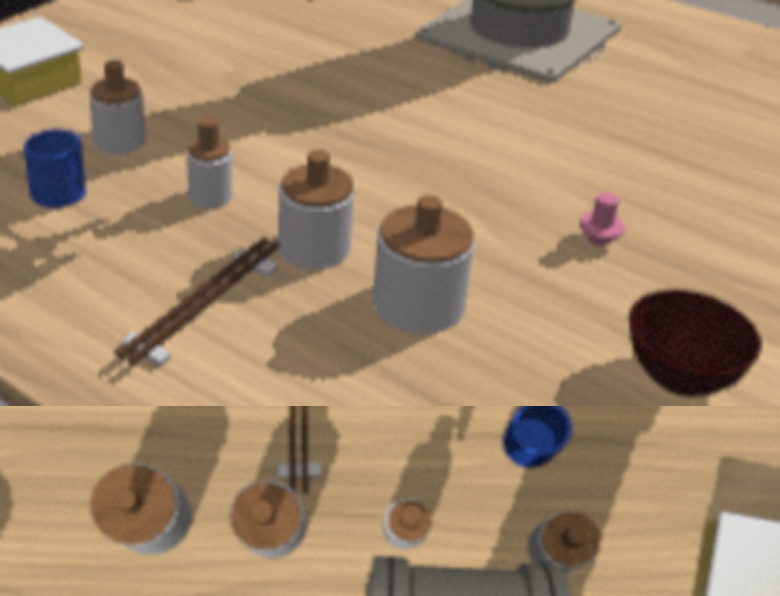

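All four jars carry their stoppers, with the bystanders untouched. As a numeric check of the seating, I'll compare the brown blobs in the scene picture with the projected seated model.

```bash
python3 - <<'E'
from h import *
import cv2
im=vision.camera("scene");m=vision.camera_model("scene");f=200/np.tan(np.radians(m["vertical_fov"]/2));C=m["camera_from_world"]
hsv=cv2.cvtColor(im,cv2.COLOR_RGB2HSV)
mask=((hsv[...,0]<16)&(hsv[...,1]>95)&(hsv[...,2]>30)).astype(np.uint8)
n,_,st,ce=cv2.connectedComponentsWithStats(mask)
a=np.linspace(0,6.283,72)
for k,x,y,h,rf in(("m",.6095,-.2385,.07,.031),("s",.6285,-.0665,.062,.024),("l",.6277,.0865,.078,.038),("w",.6367,.2265,.086,.045)):
    pts=[(x+r*np.cos(t),y+r*np.sin(t),z,1) for r,zs in((rf,(h,h+.007)),(.012,(h+.007,h+.041))) for z in zs for t in a]
    p=(C@np.array(pts).T)[:3];u=f*p[0]/p[2]+m["cx"];v=f*p[1]/p[2]+m["cy"]
    near=[st[i,:5] for i in range(1,n) if st[i,4]>25 and u.min()-8<ce[i,0]<u.max()+8 and v.min()-8<ce[i,1]<v.max()+8]
    print(k,"model l,t,r,b",u.min().round(1),v.min().round(1),u.max().round(1),v.max().round(1),"seen",[(q[0],q[1],q[0]+q[2],q[1]+q[3],q[4]) for q in near])
E
```

```text
m model l,t,r,b 255.4 159.7 273.0 175.7 seen [(np.int32(256), np.int32(161), np.int32(273), np.int32(175), np.int32(146))]
s model l,t,r,b 289.2 179.2 303.8 195.6 seen [(np.int32(290), np.int32(179), np.int32(304), np.int32(195), np.int32(147))]
l model l,t,r,b 321.3 190.6 346.3 211.2 seen [(np.int32(322), np.int32(191), np.int32(347), np.int32(211), np.int32(311))]
w model l,t,r,b 355.4 206.3 387.7 230.5 seen [(np.int32(356), np.int32(207), np.int32(389), np.int32(230), np.int32(517))]
```

```bash
python3 -c "
from bench import r
print(r.close_job())"
```

```text
the job is handed in; nothing more can be done
None
```

I closed all four jars with their own stoppers and handed the job in at about 35 s of the 112 s; the hand-in returned no verdict. Each stopper came down to its expected seated height, and the scene camera matched the seated model to about 1 pixel (roughly 3 mm). In the last picture the jars stood upright, and the bowl and tub looked undisturbed.

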